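# Step the aperture turret to blue and confirm

### The job

On the round aperture turret beside the laser marker, push the orange tab around with a fingertip, without gripping it, until it points squarely at the blue mark. Then press the white button on the turret's base all the way down and let it come up again; do not press it before the tab is at blue. Do not lift, push or knock over any of the loose things around it.

Things in the scene. Friction and masses are not known exactly. Their poses are not given: they have to be found in the camera images.
- unit: The turret's fixed base: a grey round slab 300 mm across and 30 mm high, bolted down. Origin at the centre of its underside on the table; its z axis is up and its x axis points at the white painted mark, near which the tab stands at the start. Its heading differs between runs.
- axis (a point): Point on the turret's vertical turning axis, 90 mm above the table (level with the tab's top). The aluminium disc is 140 mm across, its top 52 mm above the table, its hub 32 mm across and 64 mm high. Outside the disc the base top is at 30 mm, the marks at 34 mm.
- turret (a joint): Turret angle in rad: 0 with the tab at the white mark (it starts within 0.25 of it), growing anticlockwise seen from above; hard ends at -0.9 and +1.5. The three coloured marks lie at -0.6, +0.6 and +1.2. The turret turns stiffly, about 2 N at the tab, can be pushed either way and stays exactly where it is left.
- tab (a point): Top edge of the orange tab's outer end, on its centre plane, 108 mm from the axis, 90 mm above the table; x points radially outward, z up. The tab is an upright radial plate 60 to 108 mm from the axis, 42 to 90 mm above the table, 14 mm thick: 6 mm orange core, a black rubber pad each side (68 to 104 mm out, 54 to 85 mm high). Beside it is free space down to the disc and base.
- blue_mark: The blue mark: a fixed blue disc 24 mm across, 4 mm thick, on the base, 128 mm from the turning axis. Origin at the centre of its underside, 30 mm above the table. It may be at any of the three marked angles -0.6, +0.6 and +1.2.
- red_mark: The red mark, same size, at another of the three angles.
- yellow_mark: The yellow mark, same size, at the remaining angle.
- confirm_top (a point): Centre of the top face of the white round push button (28 mm across, top 52 mm above the table when up, in a black housing on the base), 115 mm from the turning axis on the side away from the marks. It moves down with the button.
- confirm (a joint): Travel of the button in m: 0 up, 0.006 fully down, which takes 5 N; it springs back.
- cell_a: loose bystander, not to be disturbed: brass ring 36 mm across, 10 mm high, lying on the base. Origin at the centre of its underside.
- cell_b: loose bystander, not to be disturbed: dark steel ring 32 mm across, 12 mm high, lying on the base. Origin at the centre of its underside.
- cleaner: loose bystander, not to be disturbed: pale translucent bottle with a blue cap, 56 mm across, 150 mm high. Origin at the centre of its underside.
- mug: loose bystander, not to be disturbed: white mug 80 mm across, 90 mm high. Origin at the centre of its underside.
- driver: loose bystander, not to be disturbed: screwdriver with a red handle, lying on the table.
- gauge: loose bystander, not to be disturbed: turned steel gauge 40 mm across, 60 mm high, upright. Origin at the centre of its underside.

How it is judged:
By the outcome, as a careful person would: the job done as asked, in the order asked, and still so for the second after the job is handed in, with the robot touching nothing.
It also fails if it takes over 45 s, if anything falls off the work surface, if the arm or the gripper's body presses on something with over 40 N, if the wrist force passes 120 N, or if a joint passes its speed limit or range.

### The arm

A 7-joint arm with a two-finger parallel gripper is mounted at the origin on the work surface. World frame = base frame: x ahead of the robot, y to its left, z up, the work surface at z = 0. Lengths are in m, angles in rad, forces in N, time in s.
With the tool pointing down it reaches from about 0.425 to 0.95 m from the base axis. Payload 4.7 kg.
Tool frame: the origin (TCP) lies between the finger pads; the fingertips stand 25 mm ahead of it and the grasp point (between the pads) lies 6 mm ahead of it; z points along the fingers, y is the line along which they close (so a half turn about z gives the same grasp; the last joint's range is limited). The gripper opens to 85 mm and grips with 20 to 120 N. Pads are 22 mm wide; open, the fingers measure 114 mm over their backs; the gripper's body (76 mm by 85 mm) begins 54 mm behind the grasp point. The pads swing forward as they close: fully open they stand 13 mm farther back than shut.
Start: joints at [1.095, 0.469, -0.049, 1.532, 0.024, 1.141, -0.082], TCP at [0.292, -0.609, 0.256] pointing down, gripper open.
Joint ranges: [-2.59, 2.59], [-0.33, 1.99], [-1.39, 1.29], [0.1, 2.45], [-1.04, 4.18], [0.21, 1.99], [-2.66, 2.66]. Speed limits (rad/s): [2.57, 2.57, 3.14, 3.14, 3.14, 3.14, 3.14].

### API

Orientations are given as a 3x3 rotation matrix whose columns are the frame's x, y, z axes.
In Python, from rig import * gives the robot as it stands. Calls block until the motion is done:
- movep(position, orientation): joint-space move of the TCP to a pose.
- move_l(position, attitude=None, feed=0.15, until_force=None): straight line of the TCP; attitude=None keeps the orientation; feed is the mean speed in m/s. With until_force (N) it stops when the force on the tool has changed by that much, and returns True; else False.
- move_joints(angles): joint-space move.
- command_gripper(opening, newtons=None): finger opening in m; newtons is the grip in N (None keeps the last); returns when the fingers have stopped.
- sleep(seconds).
- inverse_kinematics(position, orientation): joint angles nearest the present ones, or None.
- sense(): the state.
- camera(name): name is "scene" or "top" or "wrist"; returns (picture, depth): 480x640x3 uint8, red, green, blue; 480x640 float32, m along the optical axis (not along the pixel's ray), 0 where there is no reading.
- camera_params(name): a dict with "K" (3x3 intrinsics, pixels), "position" and "rotation" of the camera in the world; the wrist camera has in their place "tool_from_camera" (4x4, takes a point from camera to tool coordinates, whose origin is the TCP and whose axes are the flange's). Camera axes: x right, y down, z forward; pixel columns grow to the right and rows downward; lengths in m; the calibration is good to about 2 mm. A picture is of the moment at which its call begins: read the wrist's pose just before it. camera_params takes no time and is no camera call.
A pose or a line that the arm cannot do raises Unreachable and nothing moves.
- finish_job(): hands the job in; it is judged then, once.
The state is a dict: "time_s": time; "joint_pos": joint angles; "qd": joint speeds; "joint_efforts": joint torques, N m; "position": TCP position; "tcp_rot": TCP orientation; "wrist_force": force on the tool from outside, world axes, zero at the start; "ft_torque": the same for the moment, N m; "finger_gap": finger opening in m; "gripper_force": force on a finger pad.
Only numpy, scipy, OpenCV 4.12 (cv2) and the standard library are available. Lean on these libraries where they do the work, as an engineer would, in place of code of your own. Each camera call takes 0.05 s, during which the arm holds its last target. There are 200 camera calls.

## Working session

There is one attempt and no reset: what is moved stays moved. The work goes in short steps, each a Python script; the robot and the scene stay as the last script left them, time stands still between calls to the robot, and variables do not carry over. Pictures are saved under pics/ and viewed, at most 10 in all, crops included, and the job is handed in when it is done.

```bash
mkdir -p pics; python3 - <<'E'
from rig import *
import cv2,numpy as np
for n in("top","scene"):
    p,d=camera(n); cv2.imwrite(f"pics/{n}0.png",p[:,:,::-1]); np.savez(f"pics/{n}0.npz",p=p,d=d)
    print(n,camera_params(n))
s=sense();print(s["time_s"],s["position"],s["tcp_rot"],s["finger_gap"])
E
```

```text
top {'K': array([[462.33821866,   0.        , 326.3395045 ],
       [  0.        , 462.33821866, 238.0815855 ],
       [  0.        ,   0.        ,   1.        ]]), 'position': array([ 0.47360705, -0.03534672,  1.105565  ]), 'rotation': array([[-0.01761321, -0.99684693,  0.07736905],
       [-0.99982628,  0.01708815, -0.00744327],
       [ 0.0060977 , -0.07748671, -0.99697474]])}
scene {'K': array([[532.1753391 ,   0.        , 318.23655667],
       [  0.        , 532.1753391 , 243.56602084],
       [  0.        ,   0.        ,   1.        ]]), 'position': array([1.14900942, 0.61947666, 1.13808535]), 'rotation': array([[-0.7448109 ,  0.51539684, -0.42381934],
       [ 0.6672751 ,  0.57450601, -0.47401138],
       [-0.00081721, -0.63585293, -0.77180981]])}
0.1 [ 0.29145575 -0.60830768  0.25537355] [[ 9.01822511e-01  4.32105928e-01 -7.91496817e-04]
 [ 4.32106650e-01 -9.01821206e-01  1.53470420e-03]
 [-5.06338295e-05 -1.72604184e-03 -9.99998509e-01]] 0.08540606052188195
```

View pics/top0.png

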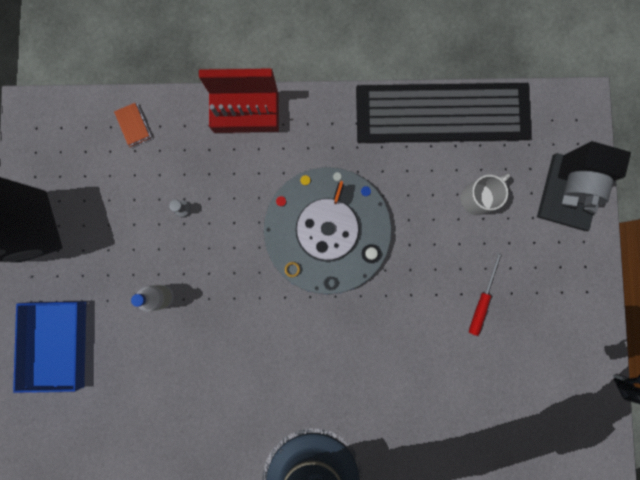

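View pics/scene0.png

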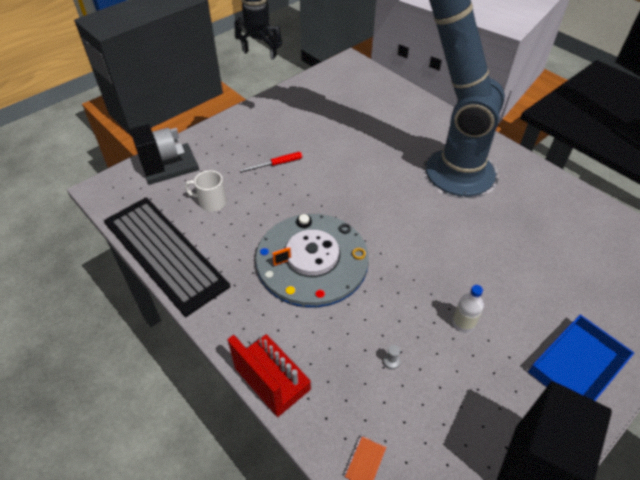

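The top view shows the turret centred at about (328,230). The marks are blue (366,191), white (337,176), yellow (305,180) and red (281,201). The tab is at (338,190) and the button at (371,254). The scene view agrees, and blue is the clockwise mark at -0.6. Next I'll measure both views.

```bash
cat > h.py <<'E'
import cv2,numpy as np
from scipy.optimize import least_squares
def ray(P,uv):
    r=P["rotation"]@np.linalg.solve(P["K"],[uv[0],uv[1],1]); return P["position"],r
def plane(P,uv,z):
    c,r=ray(P,uv); return c+r*(z-c[2])/r[2]
def two(P,a,Q,b):
    c,r=ray(P,a);e,s=ray(Q,b); t=np.linalg.lstsq(np.c_[r,-s],e-c,rcond=None)[0]
    return (c+r*t[0]+e+s*t[1])/2, np.linalg.norm(c+r*t[0]-e-s*t[1])
def blob(p,col,near,rad=14):
    h=cv2.cvtColor(p,cv2.COLOR_RGB2HSV).astype(int);H,S,V=h[...,0],h[...,1],h[...,2]
    m={"blue":(abs(H-112)<14)&(S>120)&(V>60),"yellow":(abs(H-24)<7)&(S>130)&(V>90),"red":((H<6)|(H>172))&(S>140)&(V>70),
       "white":(S<45)&(V>160),"orange":(abs(H-11)<8)&(S>140)&(V>60)}[col]
    v,u=np.nonzero(m); k=np.hypot(u-near[0],v-near[1])<rad; pts=np.c_[u,v][k].astype(float)
    return pts.mean(0),pts
E
python3 - <<'E'
from rig import *
from h import *
T,S=camera_params("top"),camera_params("scene")
t=np.load("pics/top0.npz")["p"];s=np.load("pics/scene0.npz")["p"]
near={"blue":((366,191),(264,252)),"white":((337,176),(269,274)),"yellow":((305,180),(290,290)),"red":((281,201),(320,294)),"button":((371,254),(305,218))}
ang={"blue":-.6,"white":0,"yellow":.6,"red":1.2}
M={}
for k,(a,b) in near.items():
    c="white" if k=="button" else k; z=.052 if k=="button" else .034
    r=9
    ua,pa=blob(t,c,a,r);ub,pb=blob(s,c,b,r); X,g=two(T,ua,S,ub)
    M[k]=(plane(T,ua,z),plane(S,ub,z)); print(k,len(pa),len(pb),X.round(4),round(g,4),*[m[:2].round(4) for m in M[k]])
for i in (0,1):
    f=lambda x:np.concatenate([M[k][i][:2]-x[:2]-.128*np.array([np.cos(x[2]+ang[k]),np.sin(x[2]+ang[k])]) for k in ang])
    q=least_squares(f,[.47,-.04,0]);print("centre,heading",q.x.round(4),"rms",np.sqrt(np.mean(q.fun**2)).round(4))
    b=M["button"][i][:2]-q.x[:2];print("button rel",np.hypot(*b).round(4),(np.arctan2(b[1],b[0])-q.x[2]).round(3))
    _,p=blob((t,s)[i],"orange",((338,190),(281,256))[i],16)
    if i==0:
        w=np.array([plane(T,u,.09)[:2] for u in p])-q.x[:2]; r=np.hypot(*w.T); print("tab r",r.min(),r.max(),"ang",[round(np.arctan2(*w[k].mean(0)[::-1])-q.x[2],3) for k in (r>0,r>np.median(r))])
E
```

```text
blue 79 53 [ 0.6669 -0.1371  0.0323] 0.0003 [ 0.6667 -0.137 ] [ 0.6676 -0.1358]
white 21 45 [ 0.703  -0.071   0.0304] 0.0002 [ 0.7023 -0.071 ] [ 0.7044 -0.0687]
yellow 74 66 [0.6952 0.0044 0.0321] 0.0001 [0.6948 0.0043] [0.6959 0.0055]
red 71 60 [0.6462 0.0624 0.0313] 0.0002 [0.6458 0.0621] [0.6474 0.0639]
button 80 73 [ 0.5195 -0.1442  0.05  ] 0.0004 [ 0.5193 -0.1439] [ 0.5208 -0.1429]
centre,heading [ 0.577  -0.0458 -0.1967] rms 0.0002
button rel 0.1138 -1.906
tab r 0.06019980858512669 0.10708741592149158 ang [np.float64(-0.114), np.float64(-0.114)]
centre,heading [ 0.5784 -0.0441 -0.1977] rms 0.0003
button rel 0.1144 -1.901
```

```bash
cat >> h.py <<'E'
C=np.array([.5775,-.0452]);HD=-.197
def pose(a,off,z,r=.086):
    "TCP pose beside the tab at turret angle a; off = tangential offset anticlockwise"
    w=a+HD;er=np.array([np.cos(w),np.sin(w)]);et=np.array([-er[1],er[0]])
    R=np.array([[et[0],et[1],0],[et[1],-et[0],0],[0,0,-1]]).T.copy()
    R[:,2]=[0,0,-1];R[:,0]=[*et,0];R[:,1]=np.cross(R[:,2],R[:,0])
    return np.array([*(C+r*er+off*et),z]),R
def tabang(p,P,near):
    _,q=blob(p,"orange",near,22)
    w=np.array([plane(P,u,.09)[:2] for u in q])-C; return len(q),np.hypot(*w.T).max(),np.arctan2(*w.mean(0)[::-1])-HD
E
python3 - <<'E'
from rig import *
from h import *
command_gripper(0)
print(sense()["finger_gap"])
p,R=pose(-.114,.04,.25);print(inverse_kinematics(p,R))
movep(p,R)
move_l(pose(-.114,.04,.12)[0])
q=sense(); pic,d=camera("wrist"); cv2.imwrite("pics/w1.png",pic[:,:,::-1])
move_l(pose(-.114,.04,.088)[0],feed=.08)
hit=move_l(pose(-.114,.012,.088)[0],feed=.03,until_force=1.2)
s=sense(); w=-.114+HD
print(hit,s["time_s"],"offset at contact",(s["position"][:2]-C)@[-np.sin(w),np.cos(w)],s["position"],s["wrist_force"])
E
```

```text
0.00012452588995323692
[ 0.36237558  0.529573   -0.55723047  1.52349014  0.29400291  1.17292774
 -0.55879102]
True 5.65 offset at contact 0.016859025475039237 [ 0.66454586 -0.05547065  0.08758044] [0.77835049 0.40452729 0.1809314 ]
```

View pics/w1.png

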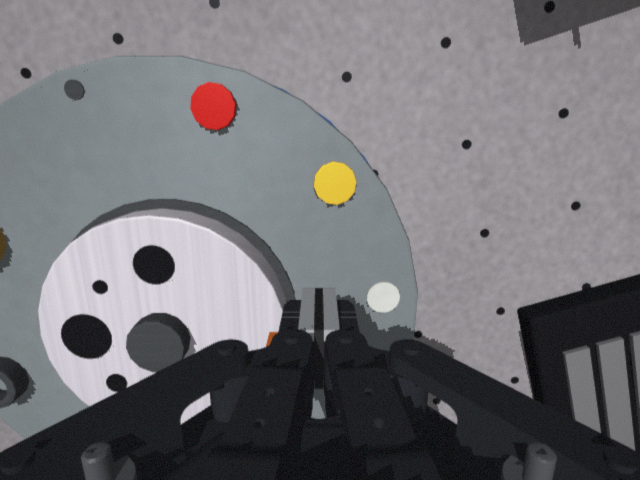

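The wrist view shows the closed fingers beside the tab (orange sliver at about (272,340)). The white mark is at (383,297) and the red and yellow marks are clear of the hand. Now I'll push, stop just short of blue, and check.

```bash
python3 - <<'E'
from rig import *
from h import *
for a in np.linspace(-.114,-.57,7)[1:]:
    p,R=pose(a,.0175,.088); move_l(p,R,feed=.05)
    print(round(a,3),sense()["wrist_force"].round(2))
p,R=pose(-.57,.03,.088);move_l(p,R); p,R=pose(-.57,.03,.16);move_l(p,R)
p,R=pose(-.1,.06,.30);movep(p,R)
T=camera_params("top");S=camera_params("scene")
for n,P in(("top",T),("scene",S)):
    pic,_=camera(n); np.savez(f"pics/{n}1.npz",p=pic)
    cv2.imwrite(f"pics/{n}1.png",pic[:,:,::-1]); 
    if n=="top":cv2.imwrite("pics/t1c.png",cv2.resize(pic[130:330,200:460,::-1],None,fx=3,fy=3)[:600])
pic=np.load("pics/top1.npz")["p"];print("top",tabang(pic,T,(352,205)))
print(sense()["time_s"])
E
```

```text
-0.19 [ 0.32  0.56 -0.06]
-0.266 [ 0.15 -0.38  0.5 ]
-0.342 [ 0.06  0.16 -0.9 ]
-0.418 [-0.22  0.57 -0.44]
-0.494 [0.74 0.52 0.17]
-0.57 [ 0.13 -0.06 -0.54]h.py:15: RuntimeWarning: Mean of empty slice.
  return pts.mean(0),pts
  ret = um.true_divide(
Traceback (most recent call last):
  File "h.py", line 25, in tabang
    w=np.array([plane(P,u,.09)[:2] for u in q])-C; return len(q),np.hypot(*w.T).max(),np.arctan2(*w.mean(0)[::-1])-HD
      ~~~~~~~~~~~~~~~~~~~~~~~~~~~~~~~~~~~~~~~~~^~
ValueError: operands could not be broadcast together with shapes (0,) (2,)
```

View pics/t1c.png

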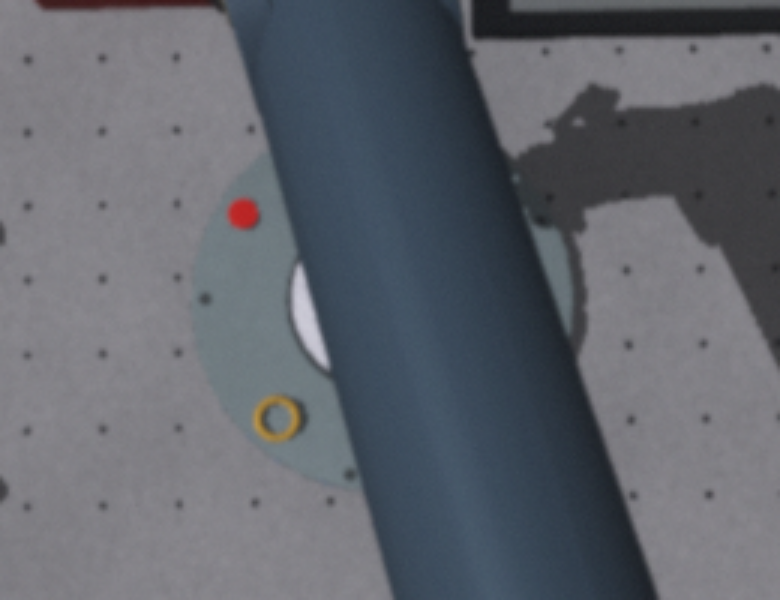

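The arm hides the tab in the top view; only the red mark (244,214) and the brass ring (277,418) show. I'll move the hand clear to the right and look again.

```bash
python3 - <<'E'
from rig import *
from h import *
p,R=pose(-.5,.0,.30);movep([.38,-.42,.3],R)
T=camera_params("top");pic,_=camera("top"); np.savez("pics/top2.npz",p=pic)
cv2.imwrite("pics/t2c.png",cv2.resize(pic[130:330,200:460,::-1],None,fx=3,fy=3)[:600])
print(sense()["time_s"]); print("top",tabang(pic,T,(352,205)))
b=plane(T,blob(pic,"blue",(366,191),9)[0],.034)[:2]-C;print("blue",np.arctan2(b[1],b[0])-HD)
E
```

```text
10.9
top (82, np.float64(0.10486661971548003), np.float64(-0.5965043005173416))
blue -0.6072873867142574
```

View pics/t2c.png

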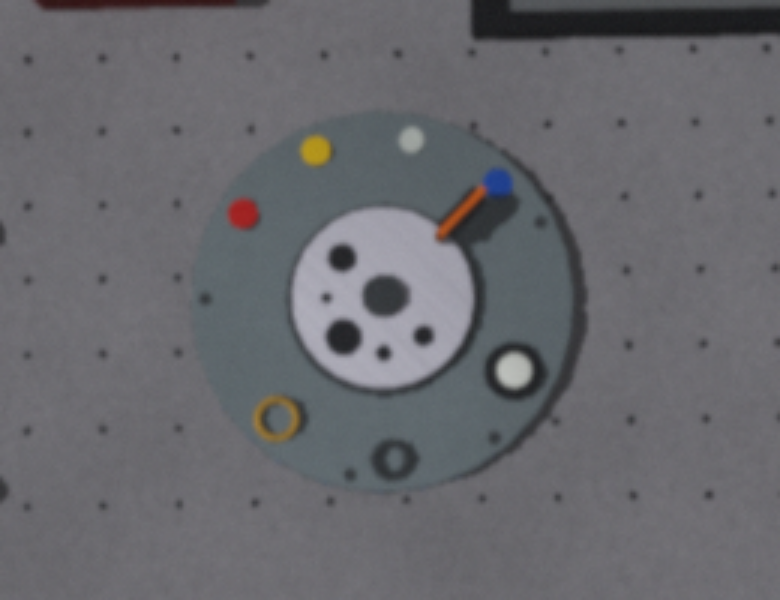

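Tab is very nearly at blue, but the top-view blob may include side faces. I'll refine with the wrist camera directly above the tab.

```bash
python3 - <<'E'
from rig import *
from h import *
W=camera_params("wrist");Tc=W["tool_from_camera"];print(Tc.round(3),W["K"][0,0])
_,R=pose(-.55,0,.3)
w=-.6+HD;aim=C+.09*np.array([np.cos(w),np.sin(w)])
off=(R@Tc[:3,3]);pos=np.array([*(aim-off[:2]),.30]);print(pos)
movep(pos,R); sleep(.3); s=sense(); pic,d=camera("wrist"); np.savez("pics/w3.npz",p=pic,pos=s["position"],R=s["tcp_rot"])
cv2.imwrite("pics/w3.png",pic[:,:,::-1]);print(s["time_s"])
P={"K":W["K"],"rotation":s["tcp_rot"]@Tc[:3,:3],"position":s["position"]+s["tcp_rot"]@Tc[:3,3]}
r=P["rotation"].T@(np.array([*aim,.09])-P["position"]);print("tab pix",(P["K"]@r/r[2])[:2])
E
```

```text
[[ 0.    -0.961 -0.277  0.071]
 [ 1.     0.001 -0.001  0.   ]
 [ 0.001 -0.277  0.961 -0.117]
 [ 0.     0.     0.     1.   ]] 370.8741201987098
[ 0.59213433 -0.16161766  0.3       ]
12.4667
tab pix [318.0787388  133.22077191]
```

View pics/w3.png

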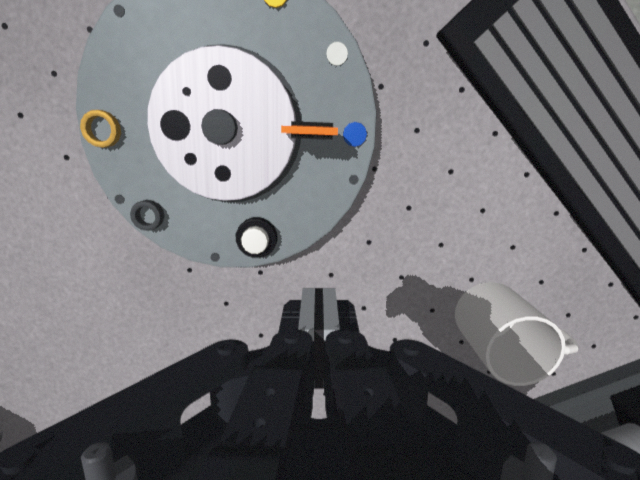

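The wrist view shows the orange tab from (281,129) to (338,131), blue at (355,134), the white mark at (337,53), the button at (255,240) and the disc centre near (222,123). I'll compute the error from these.

```bash
python3 - <<'E'
from rig import *
from h import *
W=camera_params("wrist");Tc=W["tool_from_camera"];f=np.load("pics/w3.npz");pic=f["p"]
P={"K":W["K"],"rotation":f["R"]@Tc[:3,:3],"position":f["pos"]+f["R"]@Tc[:3,3]}
X=lambda uv,z:plane(P,uv,z)[:2]
bl=X(blob(pic,"blue",(355,134),18)[0],.034);wh=X(blob(pic,"white",(337,53),16)[0],.034);bu=X(blob(pic,"white",(255,240),15)[0],.052)
h=cv2.cvtColor(pic,cv2.COLOR_RGB2HSV)
m=((h[...,2]>150)&(h[...,1]<40)).astype(np.uint8);m[:,330:]=0;m[210:]=0
c=max(cv2.findContours(m,cv2.RETR_EXTERNAL,cv2.CHAIN_APPROX_NONE)[0],key=cv2.contourArea)
q=cv2.convexHull(c)[:,0].astype(float); q=np.array([X(u,.052) for u in q])
r=least_squares(lambda x:np.hypot(*(q-x[:2]).T)-x[2],[*C,.07],loss="soft_l1",f_scale=.0005).x;print("disc",r)
_,p=blob(pic,"orange",(311,130),40);w=np.array([X(u,.09) for u in p])
# tab ends: centre line by total least squares on top pixels
mu=w.mean(0);v=np.linalg.svd(w-mu)[2][0];v*=np.sign(v@(bl-mu));an=lambda d:np.arctan2(d[1],d[0])
print("n",len(p),"tab dir",an(v),"tab pos",an(mu-r[:2]),"r",np.hypot(*(w-r[:2]).T).min(),np.hypot(*(w-r[:2]).T).max())
print("width",np.ptp((w-mu)@[-v[1],v[0]]))
print("blue",an(bl-r[:2]),np.hypot(*(bl-r[:2])),"white-.6",an(wh-r[:2])-.6,np.hypot(*(wh-r[:2])),"button",bu,np.hypot(*(bu-r[:2])))
E
```

```text
disc [0.59228538 0.02063919 0.13256813]
n 491 tab dir -0.7883210740417256 tab pos -1.2221658460499774 r 0.10934522842317287 0.15352467369373213
width 0.007763751880979825
blue -1.1245579670142924 0.17180464771245588 white-.6 -1.2771537684201018 0.14139242265550317 button [ 0.52045466 -0.14177942] 0.17759351381452396
```

```bash
python3 - <<'E'
from rig import *
from h import *
W=camera_params("wrist");Tc=W["tool_from_camera"];f=np.load("pics/w3.npz");pic=f["p"]
P={"K":W["K"],"rotation":f["R"]@Tc[:3,:3],"position":f["pos"]+f["R"]@Tc[:3,3]}
X=lambda uv,z:plane(P,uv,z)[:2]
bl=X(blob(pic,"blue",(355,134),18)[0],.034);wh=X(blob(pic,"white",(337,53),16)[0],.034);bu=X(blob(pic,"white",(255,240),15)[0],.052)
u=lambda a:np.array([np.cos(a),np.sin(a)])
r=least_squares(lambda x:np.r_[bl-x[:2]-.128*u(x[2]-.6),wh-x[:2]-.128*u(x[2]),np.hypot(*(bu-x[:2]))-.115],[*C,HD]);c=r.x
print(c,r.fun.round(4),"button",bu)
m=cv2.inRange(pic,(0,0,0),(90,95,95));m[:100]=0;m[145:]=0;m[:,:198]=0;m[:,242:]=0
k=max(cv2.findContours(m,cv2.RETR_EXTERNAL,2)[0],key=cv2.contourArea);(x,y),rad=cv2.minEnclosingCircle(k);print("hub",(x,y),rad,X((x,y),.06))
_,p=blob(pic,"orange",(311,130),40);w=np.array([X(q,.09) for q in p]);mu=w.mean(0);an=lambda d:np.arctan2(d[1],d[0])
v=np.linalg.svd(w-mu)[2][0];v*=np.sign(v@(bl-mu))
print("tab turret angle by pos",an(mu-c[:2])-c[2],"by dir",an(v)-c[2],np.hypot(*(w-c[:2]).T).min(),np.hypot(*(w-c[:2]).T).max(),"pix tab",mu,"blue",bl)
E
```

```text
[ 0.57740675 -0.04204429 -0.2038538 ] [ 0.0002 -0.0001 -0.0003  0.     -0.0001] button [ 0.52045466 -0.14177942]
hub (219.5, 127.0) 18.33721923828125 [ 0.57756573 -0.04365484]
tab turret angle by pos -0.5912716291238007 by dir -0.584467269872641 0.06164867538902698 0.10834897753454781 pix tab [ 0.63724745 -0.10306064] blue [ 0.66643202 -0.13434182]
```

Tab is at about -0.587. I'll give it a small nudge to -0.6, then press the button.

```bash
python3 - <<'E'
from rig import *
from h import *
p,R=pose(-.57,.035,.16);movep(p,R);p,R=pose(-.57,.035,.088);move_l(p,R,feed=.1)
p,R=pose(-.57,.0175,.088);move_l(p,R,feed=.05);p,R=pose(-.583,.0175,.088);move_l(p,R,feed=.03)
p,R=pose(-.57,.035,.088);move_l(p,R,feed=.1);p,R=pose(-.57,.035,.17);move_l(p,R)
W=camera_params("wrist");Tc=W["tool_from_camera"];_,R=pose(-.55,0,.3)
w=-.6+HD;aim=C+.09*np.array([np.cos(w),np.sin(w)])
movep([*(aim-(R@Tc[:3,3])[:2]),.30],R); sleep(.3); s=sense(); pic,d=camera("wrist")
cv2.imwrite("pics/w4.png",cv2.resize(pic[:260,60:400,::-1],None,fx=2.3,fy=2.3))
P={"K":W["K"],"rotation":s["tcp_rot"]@Tc[:3,:3],"position":s["position"]+s["tcp_rot"]@Tc[:3,3]}
X=lambda uv,z:plane(P,uv,z)[:2]
bl=X(blob(pic,"blue",(355,134),18)[0],.034);wh=X(blob(pic,"white",(337,53),16)[0],.034);bu=X(blob(pic,"white",(255,240),15)[0],.052)
u=lambda a:np.array([np.cos(a),np.sin(a)])
c=least_squares(lambda x:np.r_[bl-x[:2]-.128*u(x[2]-.6),wh-x[:2]-.128*u(x[2]),np.hypot(*(bu-x[:2]))-.115],[*C,HD]).x
_,p=blob(pic,"orange",(311,130),40);w=np.array([X(q,.09) for q in p]);mu=w.mean(0);an=lambda d:np.arctan2(d[1],d[0])
v=np.linalg.svd(w-mu)[2][0];v*=np.sign(v@(bl-mu))
print(c,an(mu-c[:2])-c[2],an(v)-c[2],bu,s["time_s"])
E
```

```text
[ 0.57733519 -0.0420156  -0.20410683] -0.610314664328311 -0.598521967066835 [ 0.52036824 -0.14171108] 16.925
```

View pics/w4.png

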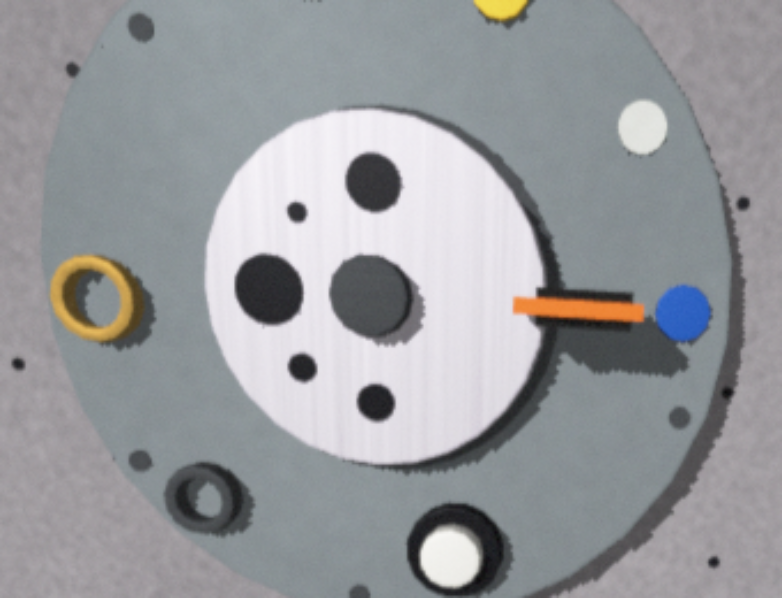

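The tab points from (515,305) to (643,313), straight at blue (683,313), and measures about -0.60. Rings and button are untouched. Now the press.

```bash
python3 - <<'E'
from rig import *
from h import *
R=sense()["tcp_rot"];b=[.5202,-.1428]
movep([*b,.15],R);move_l([*b,.09],feed=.1);sleep(.2)
hit=move_l([*b,.064],feed=.02,until_force=11)
s=sense();print(hit,s["position"],s["wrist_force"]);sleep(.3);s=sense();print(s["position"],s["wrist_force"])
move_l([*b,.16],feed=.1);movep([.38,-.42,.3],R)
T=camera_params("top");pic,_=camera("top");cv2.imwrite("pics/t5.png",cv2.resize(pic[130:330,200:460,::-1],None,fx=3,fy=3)[:600])
print(tabang(pic,T,(352,205)),sense()["time_s"])
E
```

```text
True [ 0.5202283  -0.14277901  0.07108255] [-1.16334564 -0.23288951  6.74040845]
[ 0.52016527 -0.14277934  0.07106003] [-0.4532312  -0.19519795  6.79786791]
(83, np.float64(0.10642578774974466), np.float64(-0.6160256085472695)) 22.2333
```

View pics/t5.png

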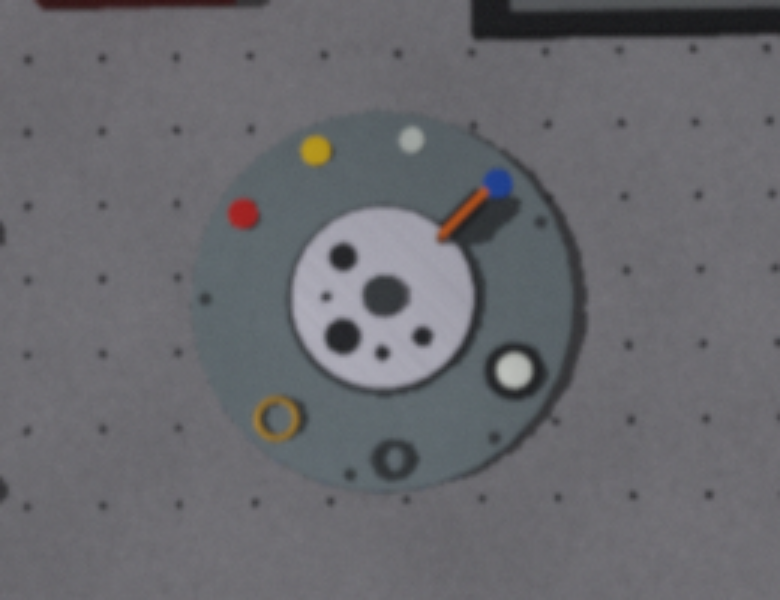

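The tab still lines up with blue (498,183), and the button is back up with the rings unmoved. The press bottomed out: the tip reached 46 mm with 6.8 N held.

```bash
python3 -c "
from rig import *
print(finish_job())"
```

```text
the job is handed in; nothing more can be done
None
```

The job is handed in: the orange tab points at the blue mark (measured about -0.60 rad), the button was then pressed to its 6 mm stop and came back up, and I saw no loose item disturbed, though the final picture covered only the turret and its two rings. It took about 22 s of the 45 s, and the handover returned no verdict.

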